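# Pack up a citrus press that has lost a foot

### The job

The lever citrus press rocks because one of its four rubber feet is lost. Pack up the bare lug: slide the flat shim under it, then push the tapered shim, thin end first, in between the flat shim and the lug until the lug bears on it snugly and the press no longer rocks, without jacking the press out of level. Leave the press where it stands and upright, leave the cup standing, and let go of both shims.

Things in the scene. Friction and masses are not known exactly. Their poses are not given: they have to be found in the camera images.
- press: Lever citrus press, grey cast metal, loose, about 2 kg, 385 mm tall. Origin: worktop level under the middle of the base; z up, column 43 mm towards +x. Base disc 120 mm across with four arms to round lugs, 28 mm across, at (+-65, +-65) mm, tops 31 mm up. Three lugs stand on black rubber feet 41 mm across, 12 mm high. Above 40 mm height all but the lever (-y side) lies within 60 mm of the z axis.
- bare_lug (a point): Centre of the flat underside (28 mm across) of the lug that has lost its rubber foot (front left of the base, seen from the robot): at (-65, +65, 12) mm in the press's frame, axes those of the press. It hangs 12 mm above the worktop, as does the base beyond it, and bears no load; lifting it takes about 2 N. It is open to the outside along the line from the press's origin through this point.
- flat_shim: Flat grey plastic shim, a slab 90 x 26 x 6 mm (x, y, z), 30 g, lying on the worktop. Origin: centre of its underside; x along its length; both ends alike.
- wedge_shim: Tapered grey plastic shim, 80 mm long (x), 36 mm wide (y), 30 g, lying on its flat underside. Origin: centre of the underside. 3 mm thick at its +x end, 9 mm at its -x end, evenly sloped. On the flat shim it just touches the lug's outer edge with its middle; pressed in 4 to 12 mm further it bears firmly (the contacts give a little). Alone it is too thin to reach the lug.
- wedge_tip (a point): Middle of the lower edge of the tapered shim's thin end (3 mm thick there), 40 mm from that shim's origin; axes those of the tapered shim, x points out of the thin end.
- juice_cup: White cup, 68 mm across, 85 mm tall, standing beyond the shims; not part of the job. Origin: centre of its underside.
There are look-alikes about, which are no part of the job. What is shaped like the wedge_shim but blue, pink or purple is not meant.

How it is judged:
On the way:
1. the flat shim lies on the worktop under the bare lug (centres within 35 mm from above), the tapered shim still clear of it (thin end over 30 mm from the lug centre) (horizontal distance between flat_shim and bare_lug below 0.035 m and height (world z) of flat_shim below 0.004 m and angle between flat_shim's own z axis and vertical below 0.05 rad and horizontal distance between wedge_tip and bare_lug above 0.03 m), for 0.2 s.
At the end, for the whole second after the job is handed in: The flat shim lies on the worktop under the bare lug (centres within 35 mm from above), the tapered shim on it, and the lug bears on that with over 0.4 N; the press is level to 0.012 rad, within 30 mm of its start; all released and at rest (contact force between press and wedge_shim above 0.4 N and contact force between wedge_shim and flat_shim above 0.4 N and horizontal distance between flat_shim and bare_lug below 0.035 m and height (world z) of flat_shim below 0.004 m and angle between flat_shim's own z axis and vertical below 0.05 rad and angle between press's own z axis and vertical below 0.012 rad and distance of press from where it was at the start of the episode below 0.03 m and linear speed of each of press, wedge_shim below 0.01 m/s); the robot touches nothing.
It fails at once if the press is shoved more than 30 mm from where it stood (distance of press from where it was at the start of the episode above 0.03 m).
It fails at once if the press is tipped by more than 0.2 rad (angle between press's own z axis and vertical above 0.2 rad).
It fails at once if the cup is knocked over (angle between juice_cup's own z axis and vertical above 0.5 rad).
It also fails if it takes over 66 s, if anything falls off the work surface, if the arm or the gripper's body presses on something with over 40 N, if the wrist force passes 120 N, or if a joint passes its speed limit or range.

### The arm

A 7-joint arm with a two-finger parallel gripper is mounted at the origin on a cart in front of the work surface, level with it; the furniture and walls round the work are solid. World frame = base frame: x ahead of the robot, y to its left, z up, the work surface at z = 0. Lengths are in m, angles in rad, forces in N, time in s.
With the tool pointing down it reaches from about 0.4 to 0.85 m from the base axis. Payload 10.4 kg.
Tool frame: the origin (TCP) lies at the very end of the fingers, on their centre line; the grasp point (between the pads) lies 19 mm behind it (manip.grip_point_offset is the distance from the TCP to the grasp point, in m); z points along the fingers, y is the line along which they close (so a half turn about z gives the same grasp; the last joint's range is limited). The gripper opens to 85 mm and grips with 20 to 120 N. Pads are 22 mm wide; open, the fingers measure 114 mm over their backs; the gripper's body (76 mm by 85 mm) begins 54 mm behind the grasp point. The pads swing forward as they close: fully open they stand 13 mm farther back than shut.
Start: joints at [-1.201, 0.332, -0.065, 1.46, 0.022, 1.35, -0.088], TCP at [0.239, 0.577, 0.231] pointing down, gripper open.
Joint ranges: [-2.6, 2.6], [-0.5, 2.12], [-1.47, 1.34], [0.16, 2.42], [-1.27, 4.41], [0.06, 2.06], [-2.6, 2.6]. Speed limits (rad/s): [2.22, 2.22, 2.79, 2.79, 3.14, 3.14, 3.14].

### API

Orientations are given as a unit quaternion [x, y, z, w].
In Python, from workcell import manip gives the robot as it stands. The module is installed in compiled form; this text tells all that it offers.
- The arm moves only by the shell command python3 -m inch 'ROWS' [OPENING] [FORCE]. ROWS is JSON, a list of rows, each a list of 2 entries, a list of its own where there are three numbers: the shift along the tool's x, y, z each as a share of 0.08 m, from -1 to 1, then the turn, a rotation vector about the tool's x, y, z each as a share of 45 degrees, from -1 to 1. A call has exactly 10 rows; each row is the pose to reach, as a shift and turn from the pose commanded when the call began, along the tool's axes at that moment; what a row does not reach only later rows make up. A row lasts 1/10 s, in which the tool goes at most 50 mm and 8.59 degrees, less where a joint would pass 70% of its speed; a pose out of reach is approached as far as the arm can. A call with a number of a shift or a turn outside -1 to 1 is refused whole. A call with a gripper value outside its range is refused whole. OPENING is the opening, from 0 (shut) to 1 (fully open), set as the call begins (- or left out, the last holds). The fingers move at their own pace and stop on an object; FORCE is the grip in N (left out, the last holds). Time passes only in rows, so rows that repeat a pose let the fingers close, or fill a call up. It gives the time, the measured TCP pose, the force, the opening and the grip force at its end, in the units of the state.
- manip.get_obs(): the state, without advancing time (a new reading comes with each control period).
- manip.camera(name): name is "scene" or "top"; returns the picture (420x560x3 uint8, red, green, blue); there is no depth.
- manip.camera_params(name): a dict with "fov_y" (degrees; the focal length in pixels is half the picture's height over the tangent of half this angle, whatever the lens; pixels are square), "cx", "cy" (the principal point, pixels), "camera_from_world" (4x4, takes a point from world to camera coordinates). Camera axes: x right, y up, looking along -z (the intrinsics and any distortion apply to the point x, -y, -z); pixel columns grow to the right and rows downward; lengths in m; the calibration is good to about 2 mm. A picture is of the moment at which its call begins. camera_params takes no time and is no camera call.
- manip.hand_in(): hands the job in; it is judged then, once.
The state is a dict: "clock": time; "joint_pos": joint angles; "joint_velocities": joint speeds; "tau": joint torques, N m; "position": TCP position; "ee_rot": TCP orientation; "ft_force": force on the tool from outside, world axes, zero at the start; "torque": the same for the moment, N m; "grip_width": opening from 0.0 (shut) to 1.0 (fully open); "grasp_force": force on a finger pad.
Only numpy, scipy, OpenCV 4.12 (cv2) and the standard library are available. Lean on these libraries where they do the work, as an engineer would, in place of code of your own. Each camera call takes 0.05 s, during which the arm holds its last target. There are 200 camera calls.

## Working session

There is one attempt and no reset: what is moved stays moved. The work goes in short steps, Python scripts to look and compute and a shell command to move; the robot and the scene stay as the last step left them, time stands still between calls to the robot, and variables do not carry over. Pictures are saved under pics/ and viewed, at most 10 in all, crops included, and the job is handed in when it is done.

```bash
mkdir -p pics
cat > h.py <<'E'
from workcell import manip
import numpy as np, cv2
def P(n): 
    p=manip.camera_params(n); f=210/np.tan(np.radians(p['fov_y'])/2)
    return p,f,np.array(p['camera_from_world'])
def cast(n,uv,z):
    p,f,T=P(n); d=np.array([(uv[0]-p['cx'])/f,-(uv[1]-p['cy'])/f,-1.])
    R=T[:3,:3];c=-R.T@T[:3,3];w=R.T@d
    return c+w*(z-c[2])/w[2]
def proj(n,X):
    p,f,T=P(n); q=T[:3,:3]@np.array(X)+T[:3,3]
    return np.array([p['cx']+f*q[0]/-q[2],p['cy']-f*q[1]/-q[2]])
def shot(n,fn):
    im=manip.camera(n)[:,:,::-1].copy(); cv2.imwrite('pics/'+fn,im); return im
E
python3 - <<'E'
from h import *
for n in('top','scene'):
    shot(n,n+'0.png');p,f,T=P(n);print(n,p,f,-T[:3,:3].T@T[:3,3])
o=manip.get_obs();print(o, manip.grip_point_offset)
E
```

```text
top {'fov_y': 50.75794877733066, 'cx': 274.5479693184286, 'cy': 209.94372298036959, 'camera_from_world': array([[-0.01945589, -0.99980488,  0.00341584,  0.08484672],
       [ 0.98589112, -0.0186168 ,  0.16634937, -0.50308693],
       [-0.16625332,  0.00660412,  0.98606096, -1.14997692],
       [ 0.        ,  0.        ,  0.        ,  1.        ]])} 442.6781501906983 [0.30645222 0.08305887 1.21734572]
scene {'fov_y': 53.895748646514555, 'cx': 282.8052230323979, 'cy': 210.60608333505786, 'camera_from_world': array([[ 0.58544958, -0.81069345, -0.00499249, -0.20830016],
       [ 0.47847888,  0.34055349,  0.80937092, -0.28642745],
       [-0.65445149, -0.47623466,  0.58727659, -1.12914937],
       [ 0.        ,  0.        ,  0.        ,  1.        ]])} 413.07681131254355 [-0.47997476 -0.60906377  0.8939091 ]
{'clock': 0.1, 'joint_pos': array([-1.20060203,  0.332799  , -0.06471973,  1.46086607,  0.02159964,
        1.34989324, -0.08850613]), 'joint_velocities': array([ 9.86157102e-04, -2.02887797e-03,  1.71627627e-05,  1.70511603e-04,
        3.18191699e-04, -2.06920435e-04,  4.95334928e-04]), 'tau': array([ 1.88653721e-03, -6.26741409e+01,  4.93405585e-02, -3.92434001e+01,
        1.62880006e-02,  6.82015641e-03,  4.12472787e-05]), 'position': array([0.23909456, 0.57709285, 0.23059741]), 'ee_rot': array([ 1.95121362e-01,  9.80778900e-01, -6.27326869e-04, -9.88282831e-05]), 'ft_force': array([ 0.50420784, -1.37117337,  0.02087483]), 'torque': array([-0.02033493,  0.00013014,  0.021738  ]), 'grasp_force': 0.0, 'grip_width': 0.9980776064532173} 0.0187
```

View pics/top0.png

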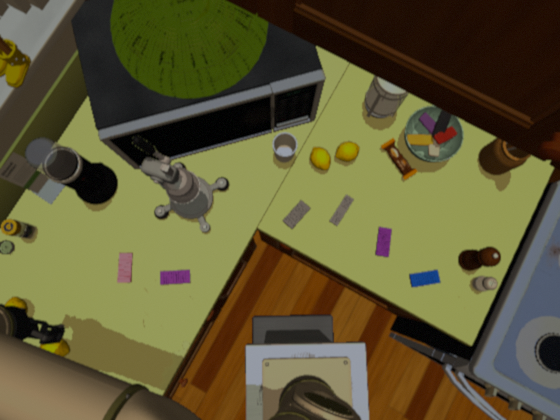

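View pics/scene0.png

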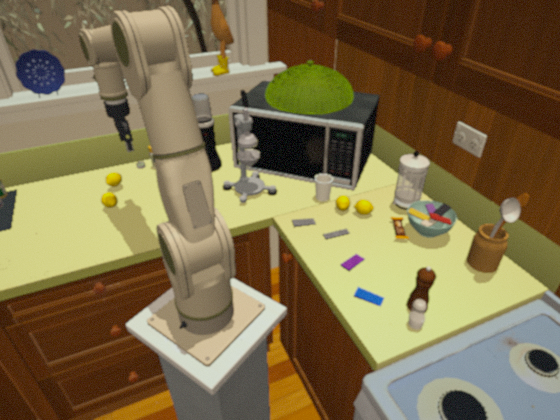

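The top view shows the press at about (188,195), the wedge at (295,214), the flat shim at (342,210) and the cup at (285,148). I'll zoom in on that area.

Run:
```python
from h import *
a=cv2.imread('pics/top0.png'); b=cv2.imread('pics/scene0.png')
A=cv2.resize(a[125:240,140:365],None,fx=3.5,fy=3.5,interpolation=2)
B=cv2.resize(b[165:245,210:360],None,fx=3.5,fy=3.5,interpolation=2)
cv2.imwrite('pics/c1.png',cv2.convertScaleAbs(A,alpha=1.6))
cv2.imwrite('pics/c2.png',cv2.convertScaleAbs(B,alpha=1.6))
# grey masks on worktop
hsv=cv2.cvtColor(a,cv2.COLOR_BGR2HSV); m=((hsv[...,1]<70)&(hsv[...,2]>40)).astype(np.uint8)
m[:190]=0;m[240:]=0;m[:,:275]=0;m[:,365:]=0
for c in cv2.findContours(m,0,2)[0]:
    if cv2.contourArea(c)<80: continue
    r=cv2.minAreaRect(c);bp=cv2.boxPoints(r)
    print(r); print(np.array([cast('top',q,0.006)[:2] for q in bp]).round(4))
for n,z in(((222,184),.031),((205,226),.031),((162,212),.031),((285,140),.085),((188,195),.03)): print(n,cast('top',n,z).round(4))
```

```text
((296.0801696777344, 214.02212524414062), (11.892706871032715, 27.27889633178711), 41.987213134765625)
[[ 0.4816  0.0534]
 [ 0.5377  0.0013]
 [ 0.5147 -0.0226]
 [ 0.459   0.0296]]
((341.1852722167969, 209.7088165283203), (9.050187110900879, 31.06208038330078), 32.47119140625)
[[ 0.4786 -0.0751]
 [ 0.5516 -0.1247]
 [ 0.5374 -0.1453]
 [ 0.4646 -0.0957]]
(222, 184) [0.5814 0.2179 0.031 ]
(205, 226) [0.4661 0.2637 0.031 ]
(162, 212) [0.5066 0.3805 0.031 ]
(285, 140) [0.6859 0.0439 0.085 ]
(188, 195) [0.5525 0.3109 0.03  ]
```

View pics/c1.png

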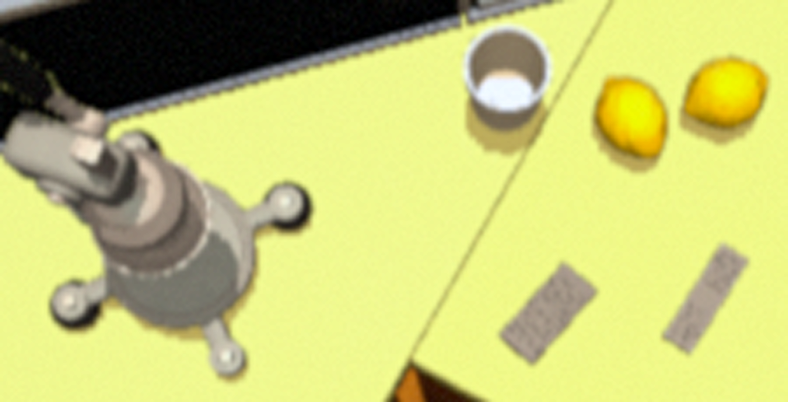

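View pics/c2.png

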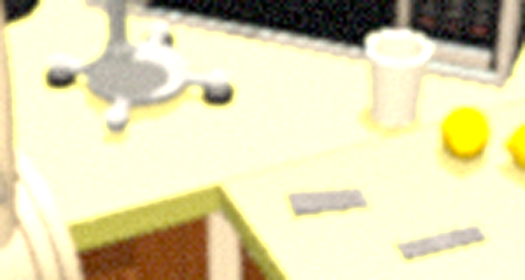

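The wedge is the 77x33 mm slab at (0.498, 0.015). The flat shim is the 88x25 mm one at (0.508, -0.110). The lug without a foot is at top pixel (205,227), which is about (0.464, 0.262). Next I need to know which end of the wedge is thick, so I'll zoom in on it.

Run:
```python
from h import *
ims=[cv2.cvtColor(manip.camera('scene'),cv2.COLOR_RGB2BGR).astype(float) for _ in range(6)]
b=np.mean(ims,0); print(np.std(ims,0).mean())
c=np.clip((b[210:242,286:354]-20)*1.5,0,255).astype(np.uint8)
cv2.imwrite('pics/c3.png',cv2.resize(c,None,fx=11,fy=11,interpolation=2))
# wedge footprint ends projected with 3/9mm both ways
C=np.array([.498,.0154]);u=np.array([.733,-.680]);w=np.array([.680,.733])
for s,l in((1,'+end(-43deg)'),(-1,'-end')):
    for t in(1,-1):
        e=C+u*s*.04+w*t*.018; print(l,t,[((proj('scene',[*e,z])-[286,210])*11).round() for z in(0,.003,.009)])
```

```text
2.779767242300543
+end(-43deg) 1 [array([291.,  92.]), array([291.,  84.]), array([292.,  70.])]
+end(-43deg) -1 [array([320., 158.]), array([320., 151.]), array([321., 136.])]
-end 1 [array([ 51., 122.]), array([ 52., 115.]), array([ 52., 100.])]
-end -1 [array([ 75., 189.]), array([ 76., 182.]), array([ 76., 167.])]
```

View pics/c3.png

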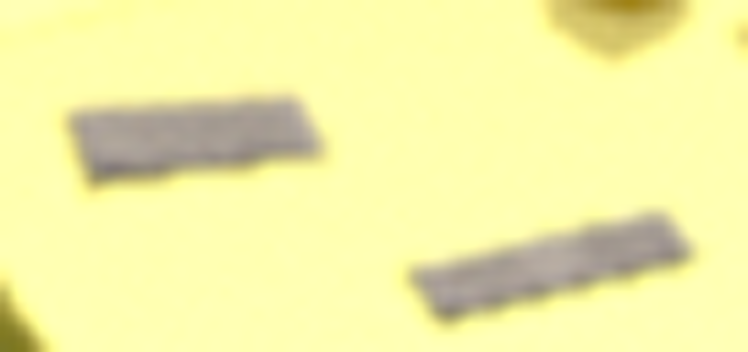

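The darker side face is taller at the left end of the wedge, at about (90,170) in the crop. So the thick end is at world (0.469, 0.043), and the thin end points at about -43°. I'll head for the flat shim first.

```bash
cat >> h.py <<'E'
def to(x,y,z,yaw):
    "remaining shift (shares of .08) and turn (shares of 45deg) in tool axes; yaw of tool x, deg"
    from scipy.spatial.transform import Rotation as Ro
    o=manip.get_obs(); R=Ro.from_quat(o['ee_rot']); p=np.array(o['position'])
    y=np.radians(yaw); G=Ro.from_matrix(np.array([[np.cos(y),np.sin(y),0],[np.sin(y),-np.cos(y),0],[0,0,-1]]))
    print('t',round(o['clock'],2),'p',p.round(4),'yaw',round(np.degrees(np.arctan2(*R.as_matrix()[[1,0],0])),1),'F',np.round(o['ft_force'],1),'w',round(o['grip_width'],3),'j7',round(o['joint_pos'][6],2))
    print('shift',(R.inv().apply(np.array([x,y*0,z])+[0,globals()['np'].float64(0),0]-p+np.array([0,Y_(y,0),0]))/.08).round(3)) if 0 else print('shift',(R.inv().apply(np.array([x,_y(0),z])-p)/.08).round(3)) if 0 else None
    return R,p,G
E
python3 - <<'E'
s=open('h.py').read(); i=s.index('def to(')
s=s[:i]+'''def to(x,y,z,yaw):
    "remaining shift (shares of .08) and turn (shares of 45deg) in tool axes; yaw of tool x, deg"
    from scipy.spatial.transform import Rotation as Ro
    o=manip.get_obs(); R=Ro.from_quat(o['ee_rot']); p=np.array(o['position'])
    a=np.radians(yaw); G=Ro.from_matrix([[np.cos(a),np.sin(a),0],[np.sin(a),-np.cos(a),0],[0,0,-1]])
    M=R.as_matrix()
    print('t',round(o['clock'],2),'p',p.round(4),'yaw',np.degrees(np.arctan2(M[1,0],M[0,0])).round(1),'F',np.round(o['ft_force'],1),'w',round(o['grip_width'],3),'j7',round(o['joint_pos'][6],2))
    print('shift',(R.inv().apply(np.array([x,y,z])-p)/.08).round(3),'turn',(np.degrees((R.inv()*G).as_rotvec())/45).round(3))
'''
open('h.py','w').write(s)
E
python3 -c "from h import *; to(.4815,-.092,.1,145.8)"
python3 -m inch '[[[-0.03,-0.03,0],[0,0,0]],[[-0.1,-0.1,0],[0,0,0]],[[-0.2,-0.22,0],[0,0,0]],[[-0.3,-0.33,0],[0,0,0]],[[-0.41,-0.45,0],[0,0,0]],[[-0.52,-0.56,0],[0,0,0]],[[-0.63,-0.68,0],[0,0,0]],[[-0.74,-0.8,0],[0,0,0]],[[-0.84,-0.9,0],[0,0,0]],[[-0.92,-1,0],[0,0,0]]]'
python3 -m inch '[[[-0.1,-0.1,0],[0,0,0]],[[-0.2,-0.2,0],[0,0,0]],[[-0.3,-0.3,0],[0,0,0]],[[-0.4,-0.4,0],[0,0,0]],[[-0.5,-0.5,0],[0,0,0]],[[-0.6,-0.6,0],[0,0,0]],[[-0.7,-0.7,0],[0,0,0]],[[-0.8,-0.8,0],[0,0,0]],[[-0.9,-0.9,0],[0,0,0]],[[-0.92,-1,0],[0,0,0]]]'
python3 -c "from h import *; to(.4815,-.092,.1,145.8)"
```

```text
t 0.4 p [0.2392 0.5774 0.2312] yaw 157.5 F [0.1 0.  0.2] w 0.999 j7 -0.09
shift [-6.001 -6.57   1.641] turn [-0.   -0.    0.26]
clock: 1.4
position: [0.2771, 0.4744, 0.2314]
ee_rot: [0.195, 0.981, 0.0, 0.0]
ft_force: [-0.4, 0.3, 0.5]
grip_width: 0.999
grasp_force: 0.0
clock: 2.4
position: [0.3147, 0.3721, 0.2313]
ee_rot: [0.196, 0.981, -0.0, 0.0]
ft_force: [0.0, 0.3, 0.3]
grip_width: 1.006
grasp_force: 0.0
t 2.4 p [0.3147 0.3721 0.2313] yaw 157.4 F [0.  0.3 0.3] w 1.006 j7 0.21
shift [-4.152 -4.556  1.642] turn [0.    0.    0.258]
```

```bash
python3 -m inch '[[[-0.1,-0.1,0],[0,0,0]],[[-0.2,-0.2,0],[0,0,0]],[[-0.3,-0.3,0],[0,0,0]],[[-0.4,-0.4,0],[0,0,0]],[[-0.5,-0.5,0],[0,0,0]],[[-0.6,-0.6,0],[0,0,0]],[[-0.7,-0.7,0],[0,0,0]],[[-0.8,-0.8,0],[0,0,0]],[[-0.9,-0.9,0],[0,0,0]],[[-0.92,-1,0],[0,0,0]]]' 0.6 >/dev/null
python3 -m inch '[[[-0.1,-0.1,0],[0,0,0]],[[-0.2,-0.2,0],[0,0,0]],[[-0.3,-0.3,0],[0,0,0]],[[-0.4,-0.4,0],[0,0,0]],[[-0.5,-0.5,0],[0,0,0]],[[-0.6,-0.6,0],[0,0,0]],[[-0.7,-0.7,0],[0,0,0]],[[-0.8,-0.8,0],[0,0,0]],[[-0.9,-0.9,0],[0,0,0]],[[-0.92,-1,0],[0,0,0]]]' >/dev/null
python3 -m inch '[[[-0.1,-0.1,0],[0,0,0]],[[-0.2,-0.2,0],[0,0,0]],[[-0.3,-0.3,0.1],[0,0,0]],[[-0.4,-0.4,0.1],[0,0,0]],[[-0.5,-0.5,0.2],[0,0,0]],[[-0.6,-0.6,0.2],[0,0,0]],[[-0.7,-0.7,0.3],[0,0,0]],[[-0.8,-0.8,0.3],[0,0,0]],[[-0.9,-0.9,0.4],[0,0,0]],[[-0.92,-1,0.4],[0,0,0]]]' >/dev/null
python3 -m inch '[[[-0.1,-0.1,0],[0,0,0]],[[-0.2,-0.2,0],[0,0,0]],[[-0.3,-0.3,0.1],[0,0,0]],[[-0.4,-0.4,0.1],[0,0,0]],[[-0.5,-0.5,0.2],[0,0,0.1]],[[-0.6,-0.6,0.2],[0,0,0.15]],[[-0.7,-0.7,0.3],[0,0,0.2]],[[-0.8,-0.8,0.3],[0,0,0.25]],[[-0.9,-0.9,0.4],[0,0,0.25]],[[-0.92,-1,0.4],[0,0,0.25]]]'
python3 -c "from h import *; to(.4815,-.092,.05,145.8)"
```

```text
clock: 6.4
position: [0.4635, -0.0361, 0.1667]
ee_rot: [0.291, 0.957, -0.0, -0.0]
ft_force: [-0.1, -0.2, -0.1]
grip_width: 0.596
grasp_force: 0.0
t 6.4 p [ 0.4635 -0.0361  0.1667] yaw 146.2 F [-0.1 -0.2 -0.1] w 0.596 j7 0.97
shift [-0.577 -0.454  1.459] turn [-0.001 -0.001  0.009]
```

```bash
python3 -m inch '[[[-0.1,-0.1,0],[0,0,0]],[[-0.2,-0.2,0.1],[0,0,0]],[[-0.3,-0.3,0.2],[0,0,0]],[[-0.4,-0.4,0.3],[0,0,0]],[[-0.5,-0.45,0.45],[0,0,0]],[[-0.58,-0.455,0.6],[0,0,0]],[[-0.58,-0.455,0.75],[0,0,0]],[[-0.58,-0.455,0.9],[0,0,0]],[[-0.58,-0.455,1],[0,0,0]],[[-0.58,-0.455,1],[0,0,0]]]' >/dev/null
python3 - <<'E'
from h import *
to(.4815,-.092,.03,145.8)
b=shot('scene','s1.png');a=shot('top','t1.png')
B=cv2.resize(b[190:270,290:390],None,fx=5,fy=5,interpolation=2);A=cv2.resize(a[170:250,290:390],None,fx=5,fy=5,interpolation=2)
C=np.vstack([B,A])[:, :]; C=cv2.resize(np.hstack([B[:, :],A]),(800,320)); cv2.imwrite('pics/s1c.png',cv2.convertScaleAbs(C,alpha=1.4))
print(proj('scene',[.4815,-.092,0]),proj('scene',manip.get_obs()['position']))
E
```

```text
t 7.4 p [ 0.481  -0.0908  0.0863] yaw 146.3 F [-0.4  0.7  0.3] w 0.601 j7 1.2
shift [-0.015 -0.008  0.703] turn [-0.001 -0.002  0.01 ]
[326.51156932 236.37689988] [327.82666558 215.52354733]
```

View pics/s1c.png

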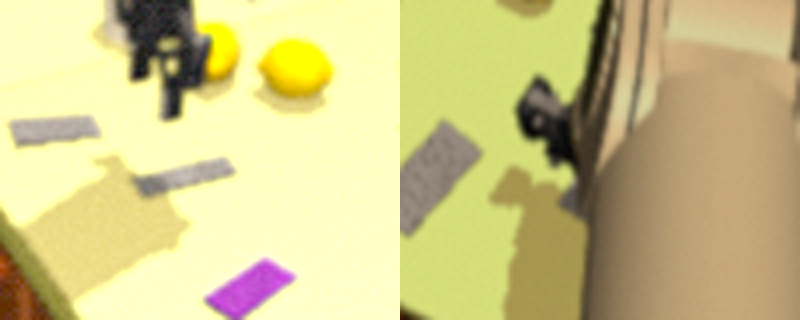

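Run:
```python
from h import *
for l in([(412,268),(440,322),(690,255),(660,212)],[(68,115),(92,180),(322,155),(295,97)]):
    q=np.array([cast('scene',(286+u/11,210+v/11),.004)[:2] for u,v in l]); print(q.round(4).tolist(),q.mean(0).round(4))
    e=(q[2]+q[3]-q[0]-q[1])/2; print(np.hypot(*e),np.degrees(np.arctan2(e[1],e[0])))
```

```text
[[0.4804, -0.0803], [0.4631, -0.1008], [0.5358, -0.1471], [0.5492, -0.1292]] [ 0.5071 -0.1143]
0.08526678308611238 -33.92766316704383
[[0.4828, 0.0506], [0.4593, 0.025], [0.5125, -0.0274], [0.5334, -0.0039]] [0.497  0.0111]
0.07450095751065042 -45.8398118576794
```

```bash
python3 -m inch '[[[-0.015,0.03,0.1],[0,0,0]],[[-0.015,0.03,0.25],[0,0,0]],[[-0.015,0.03,0.4],[0,0,0]],[[-0.015,0.03,0.55],[0,0,0]],[[-0.015,0.03,0.7],[0,0,0]],[[-0.015,0.03,0.82],[0,0,0]],[[-0.015,0.03,0.92],[0,0,0]],[[-0.015,0.03,1],[0,0,0]],[[-0.015,0.03,1],[0,0,0]],[[-0.015,0.03,1],[0,0,0]]]' 
python3 -c "
from h import *
to(.481,-.094,.003,145.8)
for u,v in((243.7,195),):print(cast('scene',(u,v),.031))"
```

```text
clock: 8.5
position: [0.4843, -0.0898, 0.0074]
ee_rot: [0.29, 0.957, 0.0, 0.0]
ft_force: [-0.6, 0.6, 0.1]
grip_width: 0.6
grasp_force: 0.0
t 8.5 p [ 0.4843 -0.0898  0.0074] yaw 146.2 F [-0.6  0.6  0.1] w 0.6 j7 1.28
shift [ 0.005 -0.066  0.055] turn [0.   0.   0.01]
[0.47738016 0.26877228 0.031     ]
```

```bash
python3 -m inch '[[[0,-0.03,0.02],[0,0,0]],[[0,-0.065,0.04],[0,0,0]],[[0,-0.065,0.06],[0,0,0]],[[0,-0.065,0.07],[0,0,0]],[[0,-0.065,0.07],[0,0,0]],[[0,-0.065,0.07],[0,0,0]],[[0,-0.065,0.07],[0,0,0]],[[0,-0.065,0.07],[0,0,0]],[[0,-0.065,0.07],[0,0,0]],[[0,-0.065,0.07],[0,0,0]]]' | sed -n 2,4p
python3 -m inch '[[[0,0,0],[0,0,0]],[[0,0,0],[0,0,0]],[[0,0,0],[0,0,0]],[[0,0,0],[0,0,0]],[[0,0,0],[0,0,0]],[[0,0,0],[0,0,0]],[[0,0,0],[0,0,0]],[[0,0,0],[0,0,0]],[[0,0,0],[0,0,0]],[[0,0,0],[0,0,0]]]' 0 40
python3 -m inch '[[[0,0,-0.03],[0,0,0]],[[0,0,-0.08],[0,0,0]],[[0,0,-0.15],[0,0,0]],[[0,0,-0.25],[0,0,0]],[[0,0,-0.35],[0,0,0]],[[0,0,-0.45],[0,0,0]],[[0,0,-0.55],[0,0,0]],[[0,0,-0.6],[0,0,0]],[[0,0,-0.6],[0,0,0]],[[0,0,-0.6],[0,0,0]]]'
python3 - <<'E'
from h import *
to(.426,.2445,.05,204.6)
b=shot('scene','s2.png')
B=cv2.resize(b[180:260,290:390],None,fx=7,fy=7,interpolation=2); cv2.imwrite('pics/s2c.png',cv2.convertScaleAbs(B,alpha=1.4))
E
```

```text
position: [0.4813, -0.0941, 0.0017]
ee_rot: [0.29, 0.957, 0.0, -0.0]
ft_force: [-1.2, 0.3, -0.1]
clock: 10.5
position: [0.4813, -0.094, 0.0019]
ee_rot: [0.29, 0.957, 0.0, 0.0]
ft_force: [-2.5, 0.2, 5.8]
grip_width: 0.283
grasp_force: 39.2
clock: 11.5
position: [0.4812, -0.094, 0.0496]
ee_rot: [0.29, 0.957, 0.0, -0.0]
ft_force: [-0.1, -0.7, 0.0]
grip_width: 0.282
grasp_force: 39.3
t 11.5 p [ 0.4812 -0.094   0.0496] yaw 146.3 F [-0.1 -0.7  0. ] w 0.282 j7 1.24
shift [ 2.924  3.135 -0.004] turn [ 0.    -0.    -1.297]
```

View pics/s2c.png

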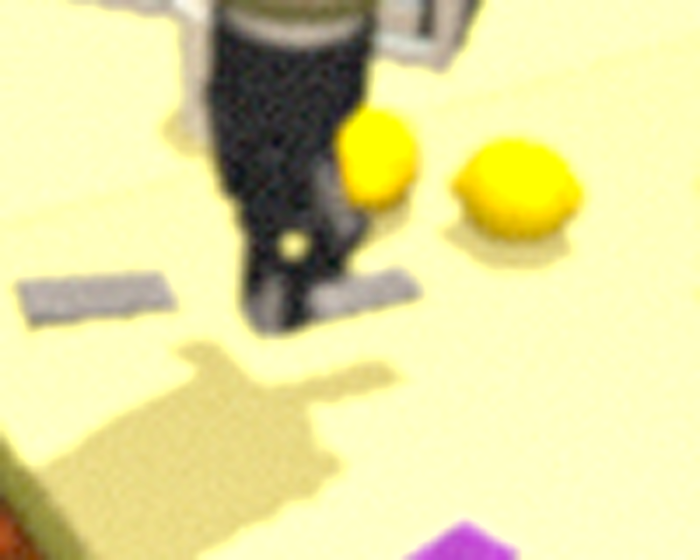

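Grip confirmed: the shim is level in the fingers, with its free end at about (410,285) in the crop. Before carrying it I'll measure the lug more carefully in both views.

Run:
```python
from h import *
e=cast('scene',(290+410/7,180+287/7),.051); p=np.array([.4812,-.094]); print('free end rel tcp',np.hypot(*(e[:2]-p)),np.degrees(np.arctan2(*(e[:2]-p)[::-1])))
a=cv2.imread('pics/top0.png');b=cv2.imread('pics/scene0.png')
for n,im,(x0,x1,y0,y1) in(('top',a,(196,214,212,236)),('scene',b,(234,254,184,206))):
    h=cv2.cvtColor(im,cv2.COLOR_BGR2HSV)[y0:y1,x0:x1]
    m=(h[...,1]<75)
    print(n,x0,y0); print('\n'.join(''.join('#' if t else '.' for t in r) for r in m))
```

```text
free end rel tcp 0.07396480100720015 -38.44211237659431
top 196 212
##########........
########..........
#######...........
#######...........
########..........
########..........
..######..........
..#######.........
..#######.........
...#######........
...########.......
....########......
....#########.....
....##########....
....##########....
....##########....
....##########....
....##########....
.....########.....
......######......
..................
..................
..................
..................
scene 234 184
####################
####################
####################
.###################
.###################
.###################
..##################
...#################
....################
......##############
.......#############
.......#######......
......#######.......
.....########.......
.....########.......
......######........
......######........
.......#####........
........##..........
....................
....................
....................
```

Run:
```python
from h import *
for n,uv in(('top',(205,232)),('scene',(243,202.8))):
    _,_,T=P(n);c=-T[:3,:3].T@T[:3,3]; q=cast(n,uv,.012); d=(q-c)[:2]; d/=np.hypot(*d); 
    print(n,q[:2]+.014*d)
    for X in ([.5814,.2179],[.5066,.3805]): print(proj(n,[*X,.031]))
```

```text
top [0.46076989 0.27745141]
[221.98749867 183.99071895]
[162.01742361 211.99338167]
scene [0.46711939 0.26581856]
[271.22388041 187.02701356]
[226.75083923 182.45842092]
```

The lug comes out at (0.466, 0.266), and the two views agree to within a millimetre. Now I'll carry the shim to a point outside it.

```bash
python3 -m inch '[[[0.1,0.08,0],[0,0,0]],[[0.2,0.16,0],[0,0,0]],[[0.3,0.24,0],[0,0,0]],[[0.4,0.32,0],[0,0,0]],[[0.5,0.4,0],[0,0,0]],[[0.6,0.48,0],[0,0,0]],[[0.7,0.56,0],[0,0,0]],[[0.8,0.64,0],[0,0,0]],[[0.9,0.72,0],[0,0,0]],[[1,0.8,0],[0,0,0]]]' >/dev/null
python3 -m inch '[[[0.1,0.08,0],[0,0,0]],[[0.2,0.16,0],[0,0,0]],[[0.3,0.24,0],[0,0,0]],[[0.4,0.32,0],[0,0,0]],[[0.5,0.4,0],[0,0,0]],[[0.6,0.48,0],[0,0,0]],[[0.7,0.56,0],[0,0,0]],[[0.8,0.64,0],[0,0,0]],[[0.9,0.72,0],[0,0,0]],[[1,0.8,0],[0,0,0]]]' >/dev/null
python3 -m inch '[[[0.1,0.08,0],[0,0,-0.07]],[[0.2,0.16,0],[0,0,-0.14]],[[0.3,0.24,0],[0,0,-0.21]],[[0.4,0.32,0],[0,0,-0.28]],[[0.5,0.4,0],[0,0,-0.35]],[[0.6,0.48,0],[0,0,-0.42]],[[0.7,0.56,0],[0,0,-0.49]],[[0.8,0.64,0],[0,0,-0.56]],[[0.9,0.72,0],[0,0,-0.63]],[[1,0.8,0],[0,0,-0.65]]]' >/dev/null
python3 -c "from h import *; to(.380,.2265,.05,204.6)"
```

```text
t 14.55 p [0.3881 0.1997 0.0497] yaw 175.7 F [ 0.1 -0.4 -0.7] w 0.281 j7 0.96
shift [ 0.126  0.326 -0.004] turn [ 0.     0.    -0.642]
```

```bash
python3 -m inch '[[[0.02,0.05,0],[0,0,-0.08]],[[0.04,0.1,0],[0,0,-0.16]],[[0.06,0.15,0],[0,0,-0.24]],[[0.08,0.2,0],[0,0,-0.32]],[[0.1,0.25,0],[0,0,-0.4]],[[0.12,0.3,0],[0,0,-0.48]],[[0.126,0.326,0],[0,0,-0.56]],[[0.126,0.326,0],[0,0,-0.642]],[[0.126,0.326,0],[0,0,-0.642]],[[0.126,0.326,0],[0,0,-0.642]]]' >/dev/null
python3 - <<'E'
from h import *
to(.380,.2265,.004,204.6)
b=shot('scene','s3.png');a=shot('top','t3.png')
B=cv2.resize(b[160:240,190:290],None,fx=4,fy=4,interpolation=2);A=cv2.resize(a[160:240,140:240],None,fx=4,fy=4,interpolation=2)
cv2.imwrite('pics/s3c.png',cv2.convertScaleAbs(np.hstack([B,A]),alpha=1.2))
E
```

```text
t 15.55 p [0.3803 0.2259 0.0497] yaw -155.7 F [ 0.2 -0.3  0.2] w 0.284 j7 1.39
shift [0.    0.009 0.571] turn [ 0.    -0.    -0.007]
```

View pics/s3c.png

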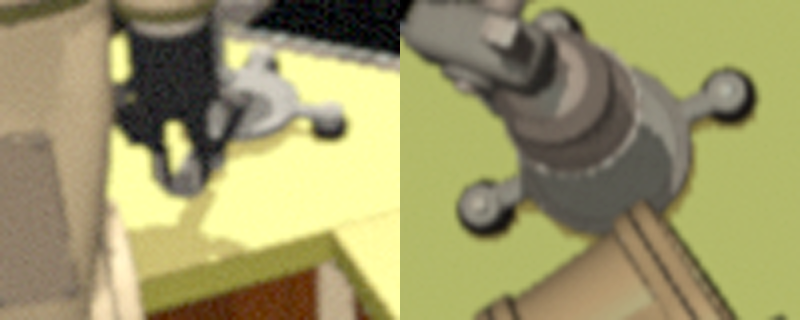

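```bash
python3 -m inch '[[[0,0.005,0.06],[0,0,0]],[[0,0.01,0.13],[0,0,0]],[[0,0.01,0.2],[0,0,0]],[[0,0.01,0.27],[0,0,0]],[[0,0.01,0.34],[0,0,0]],[[0,0.01,0.41],[0,0,0]],[[0,0.01,0.48],[0,0,0]],[[0,0.01,0.53],[0,0,0]],[[0,0.01,0.57],[0,0,0]],[[0,0.01,0.57],[0,0,0]]]' 
python3 -m inch '[[[-0.03,0,0],[0,0,0]],[[-0.06,0,0],[0,0,0]],[[-0.1,0,0],[0,0,0]],[[-0.14,0,0],[0,0,0]],[[-0.18,0,0],[0,0,0]],[[-0.22,0,0],[0,0,0]],[[-0.26,0,0],[0,0,0]],[[-0.3,0,0],[0,0,0]],[[-0.34,0,0],[0,0,0]],[[-0.34,0,0],[0,0,0]]]'
python3 -c "from h import *; to(.4296,.2494,.0022,204.6)"
```

```text
clock: 16.65
position: [0.3799, 0.2263, 0.0037]
ee_rot: [-0.211, 0.977, -0.0, -0.0]
ft_force: [-0.2, 0.3, -0.5]
grip_width: 0.284
grasp_force: 39.3
clock: 17.65
position: [0.4052, 0.2379, 0.0041]
ee_rot: [-0.211, 0.977, 0.0, 0.0]
ft_force: [-0.1, -0.0, -0.8]
grip_width: 0.28
grasp_force: 39.3
t 17.65 p [0.4052 0.2379 0.0041] yaw -155.6 F [-0.1 -0.  -0.8] w 0.28 j7 1.45
shift [-0.337  0.006  0.024] turn [ 0.     0.    -0.005]
```

```bash
python3 -m inch '[[[-0.04,0,0],[0,0,0]],[[-0.08,0,0],[0,0,0]],[[-0.12,0,0],[0,0,0]],[[-0.16,0,0],[0,0,0]],[[-0.2,0,0],[0,0,0]],[[-0.24,0,0],[0,0,0]],[[-0.28,0,0],[0,0,0]],[[-0.335,0,0.01],[0,0,0]],[[-0.335,0,0.025],[0,0,0]],[[-0.335,0,0.025],[0,0,0]]]'
python3 -m inch '[[[0,0,0],[0,0,0]],[[0,0,0],[0,0,0]],[[0,0,0],[0,0,0]],[[0,0,0],[0,0,0]],[[0,0,0],[0,0,0]],[[0,0,-0.05],[0,0,0]],[[0,0,-0.2],[0,0,0]],[[0,0,-0.4],[0,0,0]],[[0,0,-0.6],[0,0,0]],[[0,0,-0.7],[0,0,0]]]' 0.6
python3 -c "from h import *; to(.4745,.0335,.06,136)"
```

```text
clock: 18.65
position: [0.4293, 0.2487, 0.002]
ee_rot: [-0.211, 0.977, 0.0, 0.0]
ft_force: [0.6, -0.3, -0.2]
grip_width: 0.285
grasp_force: 39.3
clock: 19.65
position: [0.4301, 0.2492, 0.0603]
ee_rot: [-0.211, 0.977, 0.001, 0.001]
ft_force: [0.0, 0.2, -0.2]
grip_width: 0.601
grasp_force: 0.0
t 19.65 p [0.4301 0.2492 0.0603] yaw -155.6 F [ 0.   0.2 -0.2] w 0.601 j7 1.44
shift [ 0.607 -2.685 -0.   ] turn [0.003 0.002 1.519]
```

```bash
python3 -m inch '[[[0.02,-0.1,0],[0,0,0]],[[0.04,-0.2,0],[0,0,0]],[[0.06,-0.3,0],[0,0,0]],[[0.08,-0.4,0],[0,0,0]],[[0.1,-0.5,0],[0,0,0]],[[0.12,-0.6,0],[0,0,0]],[[0.14,-0.7,0],[0,0,0]],[[0.16,-0.8,0],[0,0,0]],[[0.18,-0.9,0],[0,0,0]],[[0.2,-1,0],[0,0,0]]]' 0.7 >/dev/null
python3 -m inch '[[[0.02,-0.1,0],[0,0,0.1]],[[0.04,-0.2,0],[0,0,0.2]],[[0.06,-0.3,0],[0,0,0.3]],[[0.08,-0.4,0],[0,0,0.4]],[[0.1,-0.5,0],[0,0,0.5]],[[0.12,-0.6,0],[0,0,0.6]],[[0.14,-0.7,0],[0,0,0.7]],[[0.16,-0.8,0],[0,0,0.8]],[[0.18,-0.9,0],[0,0,0.9]],[[0.2,-1,0],[0,0,0.9]]]' >/dev/null
python3 - <<'E'
from h import *
to(.4767,.0332,.06,136)
b=shot('scene','s4.png');a=shot('top','t4.png')
B=cv2.resize(b[150:240,200:300],None,fx=4,fy=4,interpolation=2);A=cv2.resize(a[160:250,150:250],None,fx=4,fy=4,interpolation=2)
cv2.imwrite('pics/s4c.png',cv2.convertScaleAbs(np.hstack([B,A]),alpha=1.2))
E
```

```text
t 21.65 p [0.4663 0.0891 0.0581] yaw 163.8 F [-0.6 -0.8  0.9] w 0.699 j7 1.1
shift [-0.32  -0.635 -0.024] turn [0.    0.    0.618]
```

View pics/s4c.png

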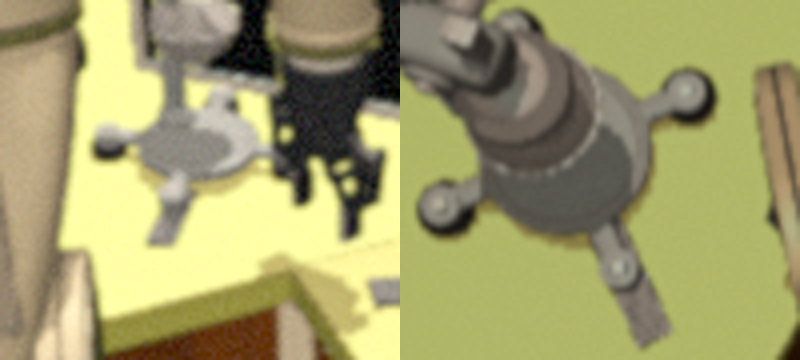

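The flat shim lies under the lug at (620,268) in the right half, pointing radially. Its outer end, at (655,336), is about 50 mm beyond the lug centre, as intended. Now I'll go for the wedge.

```bash
python3 -m inch '[[[-0.05,-0.1,0],[0,0,0.1]],[[-0.1,-0.2,0],[0,0,0.2]],[[-0.15,-0.3,0],[0,0,0.3]],[[-0.2,-0.4,0],[0,0,0.4]],[[-0.25,-0.5,0],[0,0,0.5]],[[-0.3,-0.6,0],[0,0,0.6]],[[-0.32,-0.635,0],[0,0,0.62]],[[-0.32,-0.635,0],[0,0,0.62]],[[-0.32,-0.635,0],[0,0,0.62]],[[-0.32,-0.635,0],[0,0,0.62]]]' >/dev/null
python3 - <<'E'
from h import *
to(.4767,.0332,.003,136)
for s in (.0,):
  b=shot('scene','s5.png');a=shot('top','t5.png')
def out(a,n):
  h=cv2.cvtColor(a,cv2.COLOR_BGR2HSV)
q=cast('top',(213.75,243.75),.004);L=np.array([.466,.266]);print('flat outer end rel lug',q[:2]-L,np.hypot(*(q[:2]-L)),np.degrees(np.arctan2(*(q[:2]-L)[::-1])))
B=cv2.resize(b[190:250,270:340],None,fx=5,fy=5,interpolation=2);A=cv2.resize(a[180:240,265:335],None,fx=5,fy=5,interpolation=2)
cv2.imwrite('pics/s5c.png',cv2.convertScaleAbs(np.hstack([B,A]),alpha=1.2))
E
```

```text
t 22.75 p [0.4766 0.0345 0.0581] yaw 136.1 F [ 0.2 -0.   0.7] w 0.701 j7 0.76
shift [-0.012 -0.011  0.689] turn [ 0.    -0.     0.003]
flat outer end rel lug [-0.04584873 -0.02249633] 0.05107044751414279 -153.86446258989733
```

View pics/s5c.png

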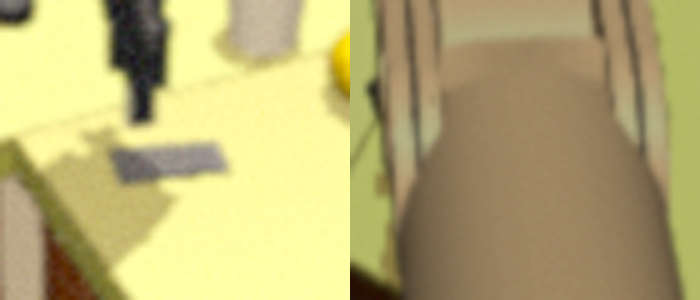

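The wedge sits just below the fingers. I'll descend and grip it.

```bash
python3 -m inch '[[[-0.01,-0.01,0.1],[0,0,0]],[[-0.01,-0.01,0.2],[0,0,0]],[[-0.01,-0.01,0.3],[0,0,0]],[[-0.01,-0.01,0.4],[0,0,0]],[[-0.01,-0.01,0.5],[0,0,0]],[[-0.01,-0.01,0.58],[0,0,0]],[[-0.01,-0.01,0.65],[0,0,0]],[[-0.01,-0.01,0.69],[0,0,0]],[[-0.01,-0.01,0.69],[0,0,0]],[[-0.01,-0.01,0.69],[0,0,0]]]'
python3 -m inch '[[[0,0,0],[0,0,0]],[[0,0,0],[0,0,0]],[[0,0,0],[0,0,0]],[[0,0,0],[0,0,0]],[[0,0,0],[0,0,0]],[[0,0,0],[0,0,0]],[[0,0,0],[0,0,0]],[[0,0,0],[0,0,0]],[[0,0,0],[0,0,0]],[[0,0,0],[0,0,0]]]' 0 60
python3 -m inch '[[[0,0,-0.03],[0,0,0]],[[0,0,-0.08],[0,0,0]],[[0,0,-0.15],[0,0,0]],[[0,0,-0.25],[0,0,0]],[[0,0,-0.35],[0,0,0]],[[0,0,-0.45],[0,0,0]],[[0,0,-0.55],[0,0,0]],[[0,0,-0.6],[0,0,0]],[[0,0,-0.6],[0,0,0]],[[0,0,-0.6],[0,0,0]]]'
python3 - <<'E'
from h import *
b=shot('scene','s6.png'); to(.380,.2265,.05,204.6)
p=np.array(manip.get_obs()['position'])
h=cv2.cvtColor(b,cv2.COLOR_BGR2HSV)
x,y=proj('scene',p-[0,0,.0]).astype(int); print(x,y)
m=(h[...,1]<75)&(h[...,2]>70)
for r in range(y-6,y+14): print(r,''.join('#' if m[r,c] else ('k' if h[r,c,2]<70 else '.') for c in range(x-12,x+30)))
E
```

```text
clock: 23.85
position: [0.4768, 0.0328, 0.003]
ee_rot: [0.375, 0.927, 0.0, 0.0]
ft_force: [-0.0, 0.8, 0.3]
grip_width: 0.697
grasp_force: 0.0
clock: 24.85
position: [0.477, 0.0328, 0.0036]
ee_rot: [0.375, 0.927, 0.0, 0.0]
ft_force: [-3.4, -0.6, 11.1]
grip_width: 0.395
grasp_force: 58.5
clock: 25.85
position: [0.4766, 0.0328, 0.0508]
ee_rot: [0.375, 0.927, 0.0, -0.0]
ft_force: [0.2, -0.3, 0.2]
grip_width: 0.393
grasp_force: 59.4
t 25.9 p [0.4765 0.0328 0.0506] yaw 136.0 F [-0.1 -0.2 -0.4] w 0.39 j7 0.77
shift [2.55  0.904 0.009] turn [-0.    -0.    -1.525]
295 212
206 ...........kkkkkkkk.......................
207 ...........kkkkkkkk.......................
208 ...........kkkkkkk#############...........
209 ..........###kkkk###############..........
210 ..........###kkkk###############..........
211 ..........###kkkk###############..........
212 ...........##kkkk################.........
213 ...........##kkkk###############..........
214 ...........###kk########..................
215 ............#.............................
216 ..........................................
217 ..........................................
218 ..........................................
219 ..........................................
220 ..........................................
221 ..........................................
222 ..........................................
223 ..........................................
224 ..........................................
225 ..........................................
```

```bash
python3 -m inch '[[[0.1,0.03,0],[0,0,0]],[[0.2,0.07,0],[0,0,0]],[[0.3,0.1,0],[0,0,0]],[[0.4,0.14,0],[0,0,0]],[[0.5,0.17,0],[0,0,0]],[[0.6,0.2,0],[0,0,0]],[[0.7,0.25,0],[0,0,0]],[[0.8,0.28,0],[0,0,0]],[[0.9,0.32,0],[0,0,0]],[[1,0.36,0],[0,0,0]]]' >/dev/null
python3 -m inch '[[[0.1,0.03,0],[0,0,-0.08]],[[0.2,0.07,0],[0,0,-0.16]],[[0.3,0.1,0],[0,0,-0.24]],[[0.4,0.14,0],[0,0,-0.32]],[[0.5,0.17,0],[0,0,-0.4]],[[0.6,0.2,0],[0,0,-0.48]],[[0.7,0.25,0],[0,0,-0.56]],[[0.8,0.28,0],[0,0,-0.64]],[[0.9,0.32,0],[0,0,-0.72]],[[1,0.36,0],[0,0,-0.76]]]' >/dev/null
python3 - <<'E'
from h import *
to(.384,.2286,.05,204.6)
q=cast('scene',(314.5,211),.049)[:2]-[.4765,.0328]; print('tip',np.hypot(*q),np.degrees(np.arctan2(q[1],q[0])))
E
```

```text
t 27.9 p [0.4013 0.1859 0.0509] yaw 170.3 F [-0.   0.7 -1.1] w 0.392 j7 0.92
shift [0.303 0.489 0.011] turn [ 0.     0.    -0.762]
tip 0.06711473650972187 -45.45945130834905
```

```bash
python3 -m inch '[[[0.04,0.06,0],[0,0,-0.1]],[[0.08,0.12,0],[0,0,-0.2]],[[0.12,0.18,0],[0,0,-0.3]],[[0.16,0.24,0],[0,0,-0.4]],[[0.2,0.3,0],[0,0,-0.5]],[[0.25,0.4,0],[0,0,-0.6]],[[0.3,0.49,0],[0,0,-0.7]],[[0.3,0.49,0],[0,0,-0.76]],[[0.3,0.49,0],[0,0,-0.76]],[[0.3,0.49,0],[0,0,-0.76]]]' >/dev/null
python3 -c "from h import *; to(.384,.2286,.0115,204.6)"
python3 -m inch '[[[0,0,0.06],[0,0,0]],[[0,0,0.12],[0,0,0]],[[0,0,0.18],[0,0,0]],[[0,0,0.24],[0,0,0]],[[0,0,0.3],[0,0,0]],[[0,0,0.36],[0,0,0]],[[0,0,0.42],[0,0,0]],[[0,0,0.46],[0,0,0]],[[0,0,0.48],[0,0,0]],[[0,0,0.48],[0,0,0]]]' 
python3 -c "from h import *; to(.4205,.2452,.0105,204.6)"
```

```text
t 28.9 p [0.3846 0.2281 0.0509] yaw -155.7 F [ 0.1  0.1 -0.2] w 0.388 j7 1.4
shift [0.004 0.009 0.492] turn [ 0.    -0.    -0.007]
clock: 29.9
position: [0.3846, 0.228, 0.0123]
ee_rot: [-0.211, 0.977, -0.0, -0.0]
ft_force: [0.1, 0.2, -0.5]
grip_width: 0.391
grasp_force: 59.4
t 29.9 p [0.3846 0.228  0.0123] yaw -155.6 F [ 0.1  0.2 -0.5] w 0.391 j7 1.43
shift [-0.497  0.011  0.023] turn [-0.    -0.    -0.005]
```

```bash
python3 -m inch '[[[0,0.01,0.01],[0,0,0]],[[0,0.01,0.02],[0,0,0]],[[-0.03,0.01,0.025],[0,0,0]],[[-0.08,0.01,0.025],[0,0,0]],[[-0.14,0.01,0.025],[0,0,0]],[[-0.2,0.01,0.025],[0,0,0]],[[-0.26,0.01,0.025],[0,0,0]],[[-0.32,0.01,0.025],[0,0,0]],[[-0.375,0.01,0.025],[0,0,0]],[[-0.375,0.01,0.025],[0,0,0]]]' 
python3 -m inch '[[[0,0,0.003],[0,0,0]],[[0,0,0.006],[0,0,0]],[[0,0,0.01],[0,0,0]],[[0,0,0.01],[0,0,0]],[[0,0,0.01],[0,0,0]],[[0,0,0.01],[0,0,0]],[[0,0,0.01],[0,0,0]],[[0,0,0.01],[0,0,0]],[[0,0,0.01],[0,0,0]],[[0,0,0.01],[0,0,0]]]' 
python3 -c "from h import *; to(.4269,.2481,.0095,204.6)"
```

```text
clock: 30.9
position: [0.4123, 0.2414, 0.0105]
ee_rot: [-0.211, 0.977, 0.0, 0.0]
ft_force: [-0.0, 0.3, -0.4]
grip_width: 0.39
grasp_force: 59.4
clock: 31.9
position: [0.4116, 0.2412, 0.0097]
ee_rot: [-0.211, 0.977, 0.0, -0.0]
ft_force: [0.0, -0.4, 1.3]
grip_width: 0.391
grasp_force: 59.7
t 31.9 p [0.4116 0.2412 0.0097] yaw -155.6 F [ 0.  -0.4  1.3] w 0.391 j7 1.46
shift [-0.21  -0.     0.003] turn [ 0.    -0.    -0.005]
```

```bash
python3 -m inch '[[[0,0,0.005],[0,0,0]],[[-0.02,0,0.005],[0,0,0]],[[-0.04,0,0.005],[0,0,0]],[[-0.06,0,0.005],[0,0,0]],[[-0.08,0,0.005],[0,0,0]],[[-0.1,0,0.005],[0,0,0]],[[-0.12,0,0.005],[0,0,0]],[[-0.13,0,0.005],[0,0,0]],[[-0.13,0,0.005],[0,0,0]],[[-0.13,0,0.005],[0,0,0]]]' | sed -n 2,4p
python3 -m inch '[[[-0.01,0,0],[0,0,0]],[[-0.02,0,0],[0,0,0]],[[-0.03,0,0],[0,0,0]],[[-0.04,0,0],[0,0,0]],[[-0.05,0,0],[0,0,0]],[[-0.06,0,0],[0,0,0]],[[-0.07,0,0],[0,0,0]],[[-0.08,0,0],[0,0,0]],[[-0.08,0,0],[0,0,0]],[[-0.08,0,0],[0,0,0]]]' | sed -n 2,4p
python3 -c "from h import *; to(.4333,.251,.0095,204.6)"
```

```text
position: [0.4206, 0.2453, 0.0096]
ee_rot: [-0.211, 0.977, 0.0, -0.001]
ft_force: [-5.3, -2.1, 11.7]
position: [0.4264, 0.2479, 0.0096]
ee_rot: [-0.211, 0.977, 0.0, -0.001]
ft_force: [-5.7, -2.7, 11.1]
t 33.9 p [0.4264 0.2479 0.0096] yaw -155.6 F [-5.7 -2.7 11.1] w 0.388 j7 1.48
shift [-0.095 -0.001  0.002] turn [ 0.    -0.002 -0.005]
```

```bash
python3 -m inch '[[[0,0,-0.006],[0,0,0]],[[0,0,-0.006],[0,0,0]],[[0,0,-0.006],[0,0,0]],[[0,0,-0.006],[0,0,0]],[[-0.01,0,-0.006],[0,0,0]],[[-0.02,0,-0.006],[0,0,0]],[[-0.02,0,-0.006],[0,0,0]],[[-0.02,0,-0.006],[0,0,0]],[[-0.02,0,-0.006],[0,0,0]],[[-0.02,0,-0.006],[0,0,0]]]' | sed -n 2,4p
python3 -c "from h import *; to(.4333,.251,.0095,204.6)"
```

```text
position: [0.4281, 0.2486, 0.0097]
ee_rot: [-0.211, 0.977, -0.0, -0.0]
ft_force: [-4.1, -1.2, 5.2]
t 34.9 p [0.4281 0.2486 0.0097] yaw -155.6 F [-4.1 -1.2  5.2] w 0.39 j7 1.48
shift [-0.072  0.     0.002] turn [ 0.    -0.001 -0.005]
```

```bash
python3 -m inch '[[[-0.01,0,-0.002],[0,0,0]],[[-0.02,0,-0.003],[0,0,0]],[[-0.03,0,-0.003],[0,0,0]],[[-0.04,0,-0.003],[0,0,0]],[[-0.05,0,-0.003],[0,0,0]],[[-0.05,0,-0.003],[0,0,0]],[[-0.05,0,-0.003],[0,0,0]],[[-0.05,0,-0.003],[0,0,0]],[[-0.05,0,-0.003],[0,0,0]],[[-0.05,0,-0.003],[0,0,0]]]' | sed -n 2,4p
python3 -m inch '[[[-0.01,0,0],[0,0,0]],[[-0.02,0,0],[0,0,0]],[[-0.03,0,0],[0,0,0]],[[-0.03,0,0],[0,0,0]],[[-0.03,0,0],[0,0,0]],[[-0.03,0,0],[0,0,0]],[[-0.03,0,0],[0,0,0]],[[-0.03,0,0],[0,0,0]],[[-0.03,0,0],[0,0,0]],[[-0.03,0,0],[0,0,0]]]' | sed -n 2,4p
python3 -c "from h import *; to(.4333,.251,.0095,204.6)"
```

```text
position: [0.4297, 0.2493, 0.0096]
ee_rot: [-0.211, 0.977, -0.001, -0.003]
ft_force: [-14.6, -6.2, 15.9]
position: [0.431, 0.2499, 0.0096]
ee_rot: [-0.211, 0.977, -0.001, -0.004]
ft_force: [-19.4, -8.7, 20.8]
t 36.9 p [0.431  0.2499 0.0096] yaw -155.6 F [-19.4  -8.7  20.8] w 0.391 j7 1.48
shift [-0.032  0.     0.001] turn [-0.    -0.01  -0.005]
```

Radial force is rising, so the lug is bearing on the wedge. I'll let go, back off, and check whether the press has shifted.

```bash
python3 -m inch '[[[0,0,0],[0,0,0]],[[0,0,0],[0,0,0]],[[0,0,0],[0,0,0]],[[0,0,0],[0,0,0]],[[0,0,-0.05],[0,0,0]],[[0,0,-0.15],[0,0,0]],[[0,0,-0.3],[0,0,0]],[[0,0,-0.5],[0,0,0]],[[0,0,-0.7],[0,0,0]],[[0,0,-0.8],[0,0,0]]]' 0.6
python3 -m inch '[[[0,-0.2,0],[0,0,0]],[[0,-0.4,0],[0,0,0]],[[0,-0.6,0],[0,0,0]],[[0,-0.8,0],[0,0,0]],[[0,-1,0],[0,0,0]],[[0,-1,0],[0,0,0]],[[0,-1,0],[0,0,0]],[[0,-1,0],[0,0,0]],[[0,-1,0],[0,0,0]],[[0,-1,0],[0,0,0]]]' >/dev/null
cat > chk.py <<'E'
from h import *
import sys
to(.4302,.2496,.0096,204.6)
a=shot('top',sys.argv[1]+'t.png');b=shot('scene',sys.argv[1]+'s.png')
for nm,n,im,z,bx in(('lugR','top','top0',.031,(212,174,232,194)),('lugL','top','top0',.031,(152,202,172,222)),('head','top','top0',.3,(150,160,200,205)),('lug','top','top0',.031,(197,217,213,236)),('headS','scene','scene0',.2,(232,110,262,165))):
    x0,y0,x1,y1=bx; I=a if n=='top' else b; r=cv2.imread('pics/'+im+'.png'); g=lambda q:cv2.cvtColor(q,6).astype(np.float32)
    m=cv2.matchTemplate(cv2.resize(g(I)[y0-6:y1+6,x0-6:x1+6],None,fx=5,fy=5,interpolation=2),cv2.resize(g(r)[y0:y1,x0:x1],None,fx=5,fy=5,interpolation=2),5)
    _,s,_,l=cv2.minMaxLoc(m); print(nm,'shift px',(np.array(l)-30)/5,'score',round(s,3))
h=cv2.cvtColor(a,cv2.COLOR_BGR2HSV); m=(h[...,1]<75)
x0,y0=196,214
print('\n'.join(str(y0+i)+' '+''.join('#' if t else '.' for t in r) for i,r in enumerate(m[y0:256,x0:236])))
E
python3 chk.py k1
```

```text
clock: 37.9
position: [0.4351, 0.2519, 0.0763]
ee_rot: [-0.211, 0.977, 0.001, 0.001]
ft_force: [-0.7, -0.3, -0.4]
grip_width: 0.599
grasp_force: 0.0
t 38.9 p [0.467  0.1791 0.074 ] yaw -155.6 F [-0.   0.2 -0.4] w 0.603 j7 1.62
shift [0.055 0.992 0.805] turn [ 0.    -0.    -0.004]
lugR shift px [-2.8  6. ] score 0.111
lugL shift px [0. 0.] score 0.999
head shift px [-0.2 -0.2] score 0.907
lug shift px [ 0.6 -6. ] score 0.334
headS shift px [-0.4  0. ] score 0.22
214 ........................................
215 ...#....................................
216 ...##.###...............................
217 ....#####...............................
218 .########...............................
219 ..#######...............................
220 .########...............................
221 ..######................................
222 ..######................................
223 ...#####................................
224 ........................................
225 ........................................
226 ........................................
227 ........................................
228 
[... 555 characters left out ...]
.........................
241 ........................................
242 ........................................
243 ........................................
244 ........................................
245 ........................................
246 ........................................
247 ........................................
248 ........................................
249 ........................................
250 ........................................
251 ........................................
252 ........................................
253 ........................................
254 ........................................
255 ........................................
```

```bash
python3 -m inch '[[[0,-0.2,0],[0,0,0]],[[0,-0.4,0],[0,0,0]],[[0,-0.6,0],[0,0,0]],[[0,-0.8,0],[0,0,0]],[[0,-1,0],[0,0,0]],[[0.2,-1,0],[0,0,0]],[[0.3,-1,0],[0,0,0]],[[0.3,-1,0],[0,0,0]],[[0.3,-1,0],[0,0,0]],[[0.3,-1,0],[0,0,0]]]' >/dev/null
python3 chk.py k2
```

```text
t 40.0 p [0.4788 0.0965 0.0742] yaw -155.6 F [0.6 0.3 0.5] w 0.598 j7 1.79
shift [-0.238  1.994  0.808] turn [ 0.     0.001 -0.004]
lugR shift px [0. 0.] score 0.999
lugL shift px [0. 0.] score 0.999
head shift px [0. 0.] score 0.998
lug shift px [0.4 0. ] score 0.53
headS shift px [0. 0.] score 0.972
214 #########...............................
215 ##########..............................
216 ###########.............................
217 ###########.............................
218 .###########............................
219 .###########............................
220 #############...........................
221 #############...........................
222 ##############..........................
223 ##############..........................
224 .##############.........................
225 .##############.........................
226 ..##############........................
227 ..##############........................
228 ...##############.......................
229 ...##############.......................
230 ....##############......................
231 ....##############..........
[... 392 characters left out ...]
#######..................
241 .........#############..................
242 .........#############..................
243 ..........###########...................
244 ..........#########.....................
245 ...........#####........................
246 ........................................
247 ........................................
248 ........................................
249 ........................................
250 ........................................
251 ........................................
252 ........................................
253 ........................................
254 ........................................
255 ........................................
```

Run:
```python
from h import *
to(.3978,.2348,.0095,204.6)
L=np.array([.466,.266])
for uv,z in(((213,244),.006),((213,244),.015),((204.2+.5,244.8),.01)):
    q=cast('top',uv,z)[:2]-L; print(np.hypot(*q),np.degrees(np.arctan2(q[1],q[0])))
```

```text
t 40.1 p [0.4787 0.0962 0.0741] yaw -155.6 F [ 0.5  0.3 -0.5] w 0.6 j7 1.79
shift [0.205 1.996 0.807] turn [-0.     0.    -0.004]
0.0510703777117156 -156.07541067048268
0.052331236943875675 -155.24141595662778
0.048826696943774194 178.3865991779743
```

The press has not moved. The wedge's thick end is about 51 mm from the lug centre, so its middle is only 2–3 mm past first touch. I'll push its end with the fingers closed, which adds no vertical load.

```bash
python3 -m inch '[[[0.02,0.15,0],[0,0,0]],[[0.05,0.3,0],[0,0,0]],[[0.08,0.45,0],[0,0,0]],[[0.1,0.6,0],[0,0,0]],[[0.13,0.75,0],[0,0,0]],[[0.15,0.9,0],[0,0,0]],[[0.2,1,0],[0,0,0]],[[0.2,1,0],[0,0,0]],[[0.2,1,0],[0,0,0]],[[0.2,1,0],[0,0,0]]]' 0 20 >/dev/null
python3 -m inch '[[[0,0.15,0],[0,0,0]],[[0,0.3,0],[0,0,0]],[[0,0.45,0],[0,0,0]],[[0,0.6,0],[0,0,0]],[[0,0.75,0.1],[0,0,0]],[[0,0.9,0.2],[0,0,0]],[[0,1,0.35],[0,0,0]],[[0,1,0.5],[0,0,0]],[[0,1,0.65],[0,0,0]],[[0,1,0.8],[0,0,0]]]'
python3 -c "from h import *; to(.4105,.2406,.0095,204.6)"
```

```text
clock: 42.1
position: [0.3979, 0.2341, 0.0087]
ee_rot: [-0.211, 0.978, -0.0, -0.0]
ft_force: [0.3, 0.2, 0.8]
grip_width: 0.003
grasp_force: 0.0
t 42.1 p [0.3979 0.2341 0.0087] yaw -155.7 F [0.3 0.2 0.8] w 0.003 j7 1.44
shift [-0.177  0.008 -0.01 ] turn [-0.001 -0.001 -0.006]
```

```bash
python3 -m inch '[[[0,0.005,-0.01],[0,0,0]],[[-0.03,0.008,-0.01],[0,0,0]],[[-0.06,0.008,-0.01],[0,0,0]],[[-0.09,0.008,-0.01],[0,0,0]],[[-0.12,0.008,-0.01],[0,0,0]],[[-0.14,0.008,-0.01],[0,0,0]],[[-0.16,0.008,-0.01],[0,0,0]],[[-0.17,0.008,-0.01],[0,0,0]],[[-0.17,0.008,-0.01],[0,0,0]],[[-0.17,0.008,-0.01],[0,0,0]]]' | sed -n 2,4p
python3 -m inch '[[[-0.005,0,0],[0,0,0]],[[-0.01,0,0],[0,0,0]],[[-0.015,0,0],[0,0,0]],[[-0.02,0,0],[0,0,0]],[[-0.025,0,0],[0,0,0]],[[-0.03,0,0],[0,0,0]],[[-0.03,0,0],[0,0,0]],[[-0.03,0,0],[0,0,0]],[[-0.03,0,0],[0,0,0]],[[-0.03,0,0],[0,0,0]]]' | sed -n 2,4p
```

```text
position: [0.4099, 0.2411, 0.0108]
ee_rot: [-0.211, 0.977, 0.0, -0.0]
ft_force: [-0.0, 0.1, 0.1]
position: [0.4103, 0.2413, 0.0103]
ee_rot: [-0.211, 0.977, -0.001, -0.002]
ft_force: [-9.9, -4.1, 5.8]
```

```bash
python3 -m inch '[[[-0.005,0,0],[0,0,0]],[[-0.01,0,0],[0,0,0]],[[-0.015,0,0],[0,0,0]],[[-0.02,0,0],[0,0,0]],[[-0.025,0,0],[0,0,0]],[[-0.03,0,0],[0,0,0]],[[-0.03,0,0],[0,0,0]],[[-0.03,0,0],[0,0,0]],[[-0.03,0,0],[0,0,0]],[[-0.03,0,0],[0,0,0]]]' | sed -n 2,4p
python3 -m inch '[[[-0.005,0,0],[0,0,0]],[[-0.01,0,0],[0,0,0]],[[-0.015,0,0],[0,0,0]],[[-0.02,0,0],[0,0,0]],[[-0.02,0,0],[0,0,0]],[[-0.02,0,0],[0,0,0]],[[-0.02,0,0],[0,0,0]],[[-0.02,0,0],[0,0,0]],[[-0.02,0,0],[0,0,0]],[[-0.02,0,0],[0,0,0]]]' | sed -n 2,4p
```

```text
position: [0.4109, 0.2415, 0.0099]
ee_rot: [-0.211, 0.977, -0.001, -0.004]
ft_force: [-15.7, -7.6, 10.5]
position: [0.4123, 0.2421, 0.0098]
ee_rot: [-0.211, 0.977, -0.001, -0.004]
ft_force: [-14.1, -5.4, 11.2]
```

```bash
python3 -m inch '[[[0.05,0,0],[0,0,0]],[[0.12,0,0],[0,0,0]],[[0.2,0,-0.05],[0,0,0]],[[0.2,0,-0.2],[0,0,0]],[[0.2,0,-0.4],[0,0,0]],[[0.2,0,-0.6],[0,0,0]],[[0.2,0,-0.8],[0,0,0]],[[0.2,-0.1,-0.8],[0,0,0]],[[0.2,-0.3,-0.8],[0,0,0]],[[0.2,-0.5,-0.8],[0,0,0]]]' | sed -n 2,4p
python3 -m inch '[[[0,-0.2,0],[0,0,0]],[[0,-0.4,0],[0,0,0]],[[0,-0.6,0],[0,0,0]],[[0,-0.8,0],[0,0,0]],[[0,-1,0],[0,0,0]],[[0,-1,0],[0,0,0]],[[0,-1,0],[0,0,0]],[[0,-1,0],[0,0,0]],[[0,-1,0],[0,0,0]],[[0,-1,0],[0,0,0]]]' >/dev/null
python3 -m inch '[[[-0.2,-0.2,0],[0,0,0]],[[-0.4,-0.4,0],[0,0,0]],[[-0.4,-0.6,0],[0,0,0]],[[-0.4,-0.8,0],[0,0,0]],[[-0.4,-0.8,0],[0,0,0]],[[-0.4,-0.8,0],[0,0,0]],[[-0.4,-0.8,0],[0,0,0]],[[-0.4,-0.8,0],[0,0,0]],[[-0.4,-0.8,0],[0,0,0]],[[-0.4,-0.8,0],[0,0,0]]]' >/dev/null
python3 chk.py k3 | sed -n '1,7p;27,42p'
python3 - <<'E'
from h import *
g=lambda f:cv2.cvtColor(cv2.imread('pics/'+f),6).astype(np.float32)
# sub-pixel shift of the press's upper parts and base between start and now
for n,r,f,(x0,y0,x1,y1) in(('head top','top0.png','k3t.png',(145,150,195,195)),('head scene','scene0.png','k3s.png',(232,108,262,165)),('base top','top0.png','k3t.png',(180,175,235,220))):
    print(n,cv2.phaseCorrelate(g(r)[y0:y1,x0:x1].copy(),g(f)[y0:y1,x0:x1].copy(),cv2.createHanningWindow((x1-x0,y1-y0),5)))
# outer end of wedge / flat: mask profile along the radial line
E
```

```text
position: [0.4181, 0.1999, 0.075]
ee_rot: [-0.211, 0.977, 0.0, 0.0]
ft_force: [-0.2, -0.4, -0.4]
t 49.1 p [0.5062 0.0831 0.0749] yaw -155.6 F [-0.5 -0.  -0.5] w -0.002 j7 1.85
shift [0.005 2.287 0.816] turn [ 0.     0.    -0.004]
lugR shift px [0. 0.] score 0.999
lugL shift px [0. 0.] score 0.997
head shift px [-0.2 -0.2] score 0.996
lug shift px [0.4 0. ] score 0.503
headS shift px [0. 0.] score 0.993
233 .....##############.....................
234 ......##############....................
235 ......##############....................
236 .......##############...................
237 .......##############...................
238 ........##############..................
239 ........##############..................
240 .........#############..................
241 .........#############..................
242 ..........############..................
243 ..........###########...................
244 ...........########.....................
245 .............####.......................
246 .............##.........................
247 ........................................
248 ........................................
head top ((-0.2874277751106469, 0.3597732573994641), 0.955617606692844)
head scene ((-0.2122505259569376, -0.3145526151133389), 0.9429189268747965)
base top ((-0.014373482143053451, 0.5751448096723699), 0.9259728368123372)
```

```bash
python3 -c "
from workcell import manip
print(manip.hand_in())"
```

```text
the job is handed in; nothing more can be done
None
```

The job is handed in at about 49 s, with both shims under the bare lug and released and the robot clear; `hand_in()` gave no verdict, and the lug's bearing on the wedge is inferred from push forces of about 15 N and a tilt of about 0.002 rad estimated from the camera images.

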